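# Push out the label printer's filter slide with the pin tool

## Task

The dust filter in the label printer needs cleaning: take the pin tool out of the tool block, press the recessed latch button in the slot on top of the printer's low side bay and keep it held down with the pin while you push the filter slide all the way out of the printer's front, so that the button springs up again at the open end of the slot. It is a plastic latch, so press and push gently and do not drive the slide hard against its stop; touch the printer with the pin only. Then stand the pin tool back in its own hole, seated, and leave the other tools, the bottle and the label roll as they are.

Things in the scene. Friction and masses are not known exactly. Their poses are not given: they have to be found in the camera images.
- printer: Desktop label printer, fixed, footprint 280 (its x) by 300 mm (its y). Origin: centre of the underside, on the table; z up; its front (label outlet, face of the filter slide) faces its own -x, towards the robot. Main unit with lid: from y = -60 to +140 mm, 138 mm high. Low filter bay: from y = -60 to -160 mm, flat white cover 85 mm high and 5 mm thick, with a grille at the rear and the latch slot in front of it.
- slot_home (a point): Centre of the rear, shut end of the latch slot, on the upper face of the bay's cover (printer frame -10, -110, +85 mm). Here the slot widens to a window 18.5 mm square, in which the latch button stands while the filter is shut. From here a slot 9 mm wide runs straight along the printer's -x.
- slot_open (a point): Centre of the front, open end of the latch slot, on the upper face of the cover, 60 mm from slot_home along the printer's -x: a second window about 20 mm long by 18.5 mm wide, in which the button springs up when the slide is fully out.
- latch_top (a point): Centre of the grey latch button, at the height of its rim; the button is carried by the filter slide and moves with it. It is a square cup, 15 mm outside, 9 mm inside, with a flat floor 3 mm below the rim, made to take the pin's tip; the rim lies 2 mm below the cover's upper face when up. The cup's walls take the sideways push of the pin.
- latch (a joint): How far the latch button is pressed down, in m: 0 up, 0.005 fully down (hard stop). Spring: begins to move at 2 N, 4.1 N at 3 mm, 5.5 N fully down. Pressed less than 3 mm, its rim catches in the window and locks the slide; beyond 3 mm it clears the cover's underside; let go between the two windows it rubs under the cover. A steady press of 7 to 9 N keeps it fully down.
- filter (a joint): How far the filter slide has been pushed out along the printer's -x, in m: 0 shut, 0.060 fully out (hard stop, felt as a rise of the push). It slides with 2 to 4 N of friction and has about 2 mm of play while locked. From 0.058 on, a released button springs up in the open window and locks the slide out.
- pin_tool: Pin tool (pin vise), 85 g, in one of the block's three holes (which one varies). Slim grooved metal handle, 17 mm across, flat top, 4 to 70 mm above the origin. Origin: on its axis, under the 24 mm seat flange (4 mm thick) that rests on the block. Below: 10 mm collet nose to 28 mm, then a 5 mm round-tipped pin clamped at no set length: tip 44 to 66 mm below the origin, hidden in the hole. z up.
- block: Wooden tool block, fixed, 55 (its x) by 170 (its y) by 80 mm high. Origin: centre of the underside, on the table; z up. Three upright holes 13 mm across and 75 mm deep with chamfered mouths, at y = -55, 0 and +55 mm in the top. Each holds one tool.
- screwdriver: Bystander: screwdriver standing in the block, thick bulged black handle 31 mm across, top 86 mm above the block's top. Origin at its flange underside.
- brush: Bystander: dust brush standing in the block with its flat head up (42 mm wide, top 68 mm above the block's top). Origin at its flange underside.
- bottle: Bystander: brown swing-top bottle, 62 mm across, 237 mm high, standing on the table. Origin: centre of its underside.
- label_roll: Bystander: roll of labels standing on end on the table, 90 mm across, 70 mm high. Origin: centre of its underside.
Not all that is in view belongs to the job. What is shaped like the pin_tool but brown is not meant.

How it is judged (in metres and radians):
On the way, in this order (a step that is already met when the one before it is completed fails the run):
1. the latch button is pressed clear of the cover with the pin tool (value of joint latch above 0.0032 m and contact force between pin_tool and printer above 1 N), for 0.1 s.
2. the filter slide is on its way out, the pin tool still holding the button down (all of step 1 and value of joint filter between 0.025 and 0.05 m), for 0.1 s.
3. the slide is fully out and the button has sprung up in the open end of the slot (value of joint filter above 0.0565 m and value of joint latch below 0.0015 m), for 0.2 s.
At the end, for the whole second after the job is handed in: The filter slide is out by more than 56.5 of its 60 mm, the latch button sprung up (pressed under 1.5 mm) at the open end of the slot; the pin tool stands in its own hole, within 5 mm of its start, under 0.1 rad off upright, at rest; the other things are where they were (all of step 3 and distance of pin_tool from where it was at the start of the episode below 0.005 m and angle between pin_tool's own z axis and vertical below 0.1 rad and linear speed of pin_tool below 0.02 m/s); the robot touches nothing.
It fails at once if the pin tool pressed or pushed the printer or its latch with more than 20 N (contact force between pin_tool and printer above 20 N).
It fails at once if the button was let up on the way, so that the latch rubbed along under the cover (value of joint filter between 0.008 and 0.05 m and value of joint latch below 0.0031 m).
It fails at once if the fingers or the arm pushed on the printer or its filter slide (contact force between any of the fingers, the arm and printer above 2 N).
It fails at once if the screwdriver or the brush was pulled out or pushed over (distance of any of screwdriver, brush from where it was at the start of the episode above 0.012 m or angle between any of screwdriver, brush's own z axis and vertical above 0.3 rad).
It fails at once if the bottle or the label roll was moved or knocked over (distance of any of bottle, label_roll from where it was at the start of the episode above 0.015 m or angle between any of bottle, label_roll's own z axis and vertical above 0.2 rad).
It also fails if it takes over 72 s, if anything falls off the work surface, if the arm or the gripper's body presses on something with over 40 N, if the wrist force passes 120 N, or if a joint passes its speed limit or range.

## Robot

A 6-joint arm with a two-finger parallel gripper is mounted at the origin on the work surface. World frame = base frame: x ahead of the robot, y to its left, z up, the work surface at z = 0. Lengths are in m, angles in degrees, forces in N, time in s.
With the tool pointing down it reaches from about 0.3 to 0.875 m from the base axis. Payload 4.2 kg.
Tool frame: the origin (TCP) lies at the very end of the fingers, on their centre line; the grasp point (between the pads) lies 19 mm behind it; z points along the fingers, y is the line along which they close (so a half turn about z gives the same grasp; the last joint's range is limited). The gripper opens to 85 mm and grips with 20 to 120 N. Pads are 22 mm wide; open, the fingers measure 114 mm over their backs; the gripper's body (76 mm by 85 mm) begins 54 mm behind the grasp point. The pads swing forward as they close: fully open they stand 13 mm farther back than shut.
Start: joints at [-74.771, 18.312, 89.639, -0, 72.044, -1.146], TCP at [0.162, -0.552, 0.205] pointing down, gripper open.
Joint ranges: [-177.97, 177.97], [-48.28, 115.42], [12.27, 149.76], [-77.06, 257.06], [2.81, 150.46], [-146.56, 146.56]. Speed limits (degrees/s): [147.25, 147.25, 180, 180, 180, 180].

## Interface

Orientations are given as a 3x3 rotation matrix whose columns are the frame's x, y, z axes.
In Python, from bench import r, optics gives the robot as it stands.
- The arm moves only by the tool apply_moves, never from a script. Its arguments are lists of equal length, an entry for each row: "gripper": the opening, from 0 (shut) to 1 (fully open); "translation": the shift along the tool's x, y, z in cm, a list of three; "angular": the turn, a rotation vector about the tool's x, y, z in degrees, a list of three. A call has exactly 10 rows; each row shifts and turns the commanded pose from where the row before left it, along the tool's axes as they then stand; what a row does not reach is not made up. A row lasts 1/12 s, in which the tool goes at most 41.7 mm and 7.16 degrees, less where a joint would pass 70% of its speed; a pose out of reach is approached as far as the arm can. A call with a gripper value outside its range is refused whole. The fingers move at their own pace and stop on an object; "squeeze" is the grip in N (left out, the last holds). Time passes only in rows, so rows that do not move let the fingers close, or fill a call up. It gives the time, the measured TCP pose, the force, the opening and the grip force at its end, in the units of the state.
- r.read_state(): the state, without advancing time (a new reading comes with each control period).
- optics.grab_frame(name): name is "side" or "top"; returns (picture, depth): 420x560x3 uint8, red, green, blue; 420x560 float32, m along the optical axis (not along the pixel's ray), 0 where there is no reading.
- optics.calibration(name): a dict with "fov_y" (degrees; the focal length in pixels is half the picture's height over the tangent of half this angle, whatever the lens; pixels are square), "cx", "cy" (the principal point, pixels), "distortion" ([k1, k2, p1, p2, k3] as OpenCV has them; the pictures are not rectified), "world_from_camera" (4x4, takes a point from camera to world coordinates). Camera axes: x right, y up, looking along -z (the intrinsics and any distortion apply to the point x, -y, -z); pixel columns grow to the right and rows downward; lengths in m; the calibration is good to about 2 mm. A picture is of the moment at which its call begins. calibration takes no time and is no camera call.
- r.job_done(): hands the job in; it is judged then, once.
The state is a dict: "clock": time; "joint_positions": joint angles; "qvel": joint speeds; "joint_efforts": joint torques, N m; "position": TCP position; "orientation": TCP orientation; "ft_force": force on the tool from outside, world axes, zero at the start; "wrist_torque": the same for the moment, N m; "finger_gap": finger opening in m; "grip_force": force on a finger pad.
Only numpy, scipy, OpenCV 4.12 (cv2) and the standard library are available. Lean on these libraries where they do the work, as an engineer would, in place of code of your own. Each camera call takes 0.05 s, during which the arm holds its last target. There are 200 camera calls.

## Working session

There is one attempt and no reset: what is moved stays moved. The work goes in short steps, Python scripts to look and compute and a tool call to move; the robot and the scene stay as the last step left them, time stands still between calls to the robot, and variables do not carry over. Pictures are saved under pics/ and viewed, at most 10 in all, crops included, and the job is handed in when it is done.

Besides the shell and the picture viewer there is one more tool, called after "Call:" as name(argument=value, ...) on one line, values as JSON. apply_moves: Moves the arm, as the interface text tells. Its arguments: {"type":"object","properties":{"gripper":{"type":"array"},"translation":{"type":"array"},"angular":{"type":"array"},"squeeze":{"type":"number"}},"required":["gripper","translation","angular"]}

```bash
mkdir -p pics; cat > h.py <<'E'
import numpy as np, cv2
from bench import r, optics
def K(n):
    c=optics.calibration(n); f=210/np.tan(np.radians(c["fov_y"])/2)
    return np.array([[f,0,c["cx"]],[0,f,c["cy"]],[0,0,1]]),np.array(c["distortion"],float),np.array(c["world_from_camera"])
def ray(n,u,v):
    k,d,T=K(n); p=cv2.undistortPoints(np.array([[[u,v]]],float),k,d)[0,0]
    return T[:3,3],T[:3,:3]@np.array([p[0],-p[1],-1])
def at_z(n,u,v,z):
    o,w=ray(n,u,v); return o+w*(z-o[2])/w[2]
def at_d(n,u,v,dep):
    o,w=ray(n,u,v); return o+w*dep
def proj(n,P):
    k,d,T=K(n); c=(np.asarray(P)-T[:3,3])@T[:3,:3]; c=c*[1,-1,-1]
    return cv2.projectPoints(c.reshape(-1,1,3),np.zeros(3),np.zeros(3),k,d)[0].reshape(-1,2)
def grab(n,tag):
    a,dep=optics.grab_frame(n); np.savez(f"pics/{tag}.npz",a=a,d=dep); return a,dep
def crop(a,u0,v0,w,h,s,name):
    cv2.imwrite("pics/"+name,cv2.resize(np.ascontiguousarray(a[v0:v0+h,u0:u0+w,::-1]),None,fx=s,fy=s,interpolation=cv2.INTER_CUBIC))
E
python3 - <<'E'
from h import *
for n in("side","top"):
    a,d=grab(n,n+"0"); cv2.imwrite(f"pics/{n}0.png",a[:,:,::-1]); print(n,K(n)[2].round(3).tolist(),K(n)[0][0,0])
s=r.read_state();print(s)
E
```

```text
side [[0.875, 0.261, -0.408, 0.008], [-0.484, 0.454, -0.748, -0.951], [-0.01, 0.852, 0.523, 0.785], [0.0, 0.0, 0.0, 1.0]] 546.9809776685337
top [[-0.025, 0.998, -0.061, 0.466], [-1.0, -0.025, -0.005, 0.055], [-0.007, 0.061, 0.998, 1.476], [0.0, 0.0, 0.0, 1.0]] 493.7137119585345
{'clock': 0.1, 'joint_positions': array([-7.47722586e+01,  1.83457687e+01,  8.97011278e+01, -3.11288684e-03,
        7.20436979e+01, -1.14405466e+00]), 'qvel': array([ 0.03178308, -0.14739655, -0.15909504,  0.06860803,  0.06841217,
       -0.08653985]), 'joint_efforts': array([ 4.10343873e-04, -4.16407514e+01, -2.34703839e+01, -4.10975122e-05,
        4.87070560e-03,  5.24744195e-06]), 'position': array([ 0.16194946, -0.55121883,  0.20397692]), 'orientation': array([[ 9.59448104e-01,  2.81884940e-01, -4.65173748e-04],
       [ 2.81885323e-01, -9.59446913e-01,  1.51207983e-03],
       [-2.00769843e-05, -1.58188778e-03, -9.99998749e-01]]), 'ft_force': array([-0.35164528, -0.45829612,  0.40225283]), 'wrist_torque': array([-0.02095521, -0.01811817,  0.00987587]), 'grip_force': 0.0, 'finger_gap': 0.08533643234644145}
```

View pics/side0.png

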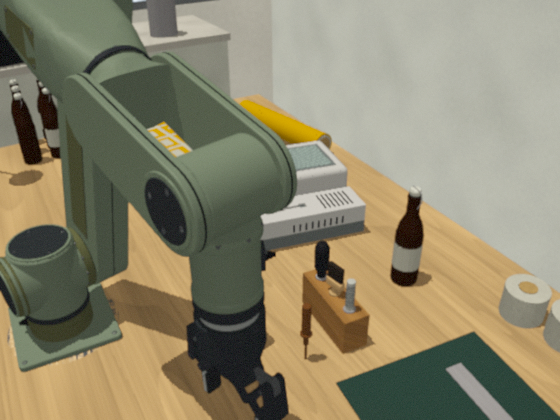

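View pics/top0.png

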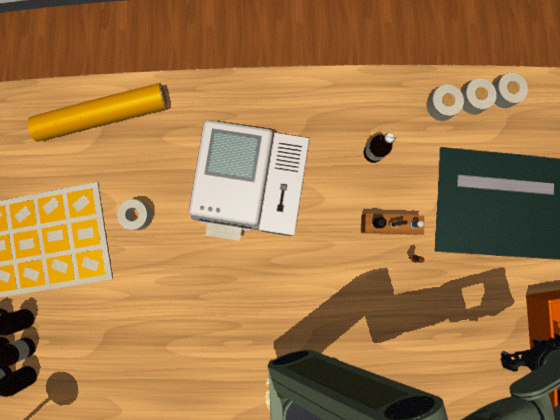

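The side view shows the printer around (310,190). The block is around (335,305), with the pin tool at (350,292), and there is a brown decoy by the block at (306,330). The top view shows the slot at about (282,197) and the block at (393,222), with the pin tool in its right-hand hole at about (418,224).

```bash
python3 - <<'E'
from h import *
a=np.load("pics/top0.npz")["a"]; b=np.load("pics/side0.npz")["a"]
A=cv2.resize(a[115:245,185:315],(520,520),interpolation=cv2.INTER_CUBIC)   # x4
B=cv2.resize(a[195:265,355:430],None,fx=3.7,fy=3.7,interpolation=cv2.INTER_CUBIC)
C=cv2.resize(b[235:350,295:370],None,fx=2.8,fy=2.8,interpolation=cv2.INTER_CUBIC)
o=np.zeros((600,800,3),np.uint8); o[:520,:520]=A; o[:B.shape[0],521:521+B.shape[1]]=B; o[265:265+C.shape[0],525:525+C.shape[1]]=C
cv2.imwrite("pics/c1.png",o[:,:,::-1]); print(B.shape,C.shape)
E
```

```text
(259, 278, 3) (322, 210, 3)
```

View pics/c1.png

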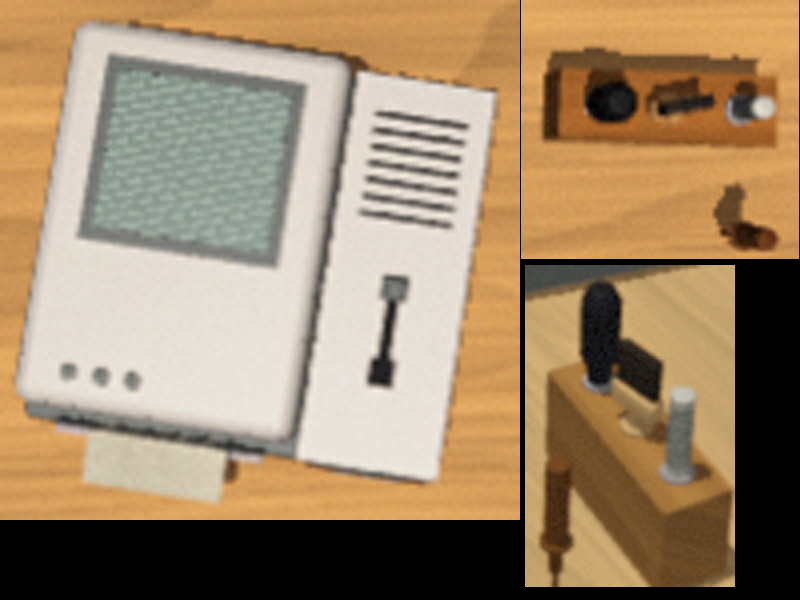

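```bash
python3 - <<'E'
from h import *
fa=lambda x,y:(185+(x+.5)/4-.5,115+(y+.5)/4-.5)
fb=lambda x,y:(355+(x-521+.5)/3.7-.5,195+(y+.5)/3.7-.5)
fc=lambda x,y:(295+(x-525+.5)/2.8-.5,235+(y-265+.5)/2.8-.5)
d=np.load("pics/top0.npz")["d"]
print("home",at_z("top",*fa(395,289),.083),"open",at_z("top",*fa(380,373),.08))
cs=[at_z("top",*fa(*c),.085)[:2] for c in[(357,72),(497,93),(437,481),(298,459)]]
print("bay corners",np.round(cs,4).tolist())
print("angles",[np.degrees(np.arctan2(*(q)[::-1])).round(2) for q in(cs[1]-cs[2],cs[0]-cs[3],at_z("top",*fa(395,289),.085)[:2]-at_z("top",*fa(380,373),.085)[:2])])
print("depth z bay",at_d("top",*fa(360,330),d[int(fa(345,300)[1]),int(fa(345,300)[0])]))
print("pin top T",at_z("top",*fb(764,107),.15),"S",at_z("side",*fc(683,396),.15))
print("flange T",at_z("top",*fb(739,106),.083),"S",at_z("side",*fc(678,472),.083))
bc=[at_z("top",*fb(*c),.08)[:2] for c in[(560,70),(777,77),(775,146),(557,138)]]
print("block",np.round(bc,4).tolist(),np.mean(bc,0))
u,v=fb(764,107);dd=d[int(v)-1:int(v)+2,int(u)-1:int(u)+2];print(dd,at_d("top",u,v,np.min(dd)))
E
```

```text
home [0.60870755 0.04582157 0.083     ] open [0.54956223 0.05796133 0.08      ]
bay corners [[0.7651, 0.0689], [0.7473, -0.0306], [0.4722, 0.0198], [0.4901, 0.1172]]
angles [np.float64(-10.39), np.float64(-9.96), np.float64(-11.56)]
depth z bay [0.58013132 0.07131711 0.08396851]
pin top T [ 0.49297779 -0.32303275  0.15      ] S [ 0.49266211 -0.32758676  0.15      ]
flange T [ 0.49565364 -0.32245381  0.083     ] S [ 0.4939008  -0.32710961  0.083     ]
block [[0.5272, -0.1846], [0.5173, -0.3542], [0.464, -0.3505], [0.4751, -0.1805]] [ 0.49591317 -0.26744895]
[[1.3232114 1.3210253 1.324781 ]
 [1.3228693 1.3240687 1.3244033]
 [1.3225902 1.3227869 1.321099 ]] [ 0.49294259 -0.32253415  0.15174864]
```

Call:
apply_moves(gripper=[0.6,0.6,0.6,0.6,0.6,0.6,0.6,0.6,0.6,0.6], translation=[[0,0,0],[0,0,0],[0,0,0],[0,0,0],[0,0,0],[0,0,0],[0,0,0],[0,0,0],[0,0,0],[0,0,0]], angular=[[0,0,-7],[0,0,-7],[0,0,-7],[0,0,-7],[0,0,-7],[0,0,-7],[0,0,-7],[0,0,-7],[0,0,-7],[0,0,-7]], squeeze=40)

```text
clock: 0.93
position: [0.162, -0.5514, 0.2042]
orientation: [[0.057, 0.998, -0.0], [0.998, -0.057, 0.001], [0.001, -0.0, -1.0]]
ft_force: [-0.8, 0.3, -0.2]
finger_gap: 0.0508
grip_force: 0.0
```

Call:
apply_moves(gripper=[0.6,0.6,0.6,0.6,0.6,0.6,0.6,0.6,0.6,0.6], translation=[[2.2,2.8,0],[2.2,2.8,0],[2.2,2.8,0],[2.2,2.8,0],[2.2,2.8,0],[2.2,2.8,0],[2.2,2.8,0],[2.2,2.8,0],[2.2,2.8,0],[2.2,2.8,0]], angular=[[0,0,0],[0,0,0],[0,0,0],[0,0,0],[0,0,0],[0,0,0],[0,0,0],[0,0,0],[0,0,0],[0,0,0]])

```text
clock: 1.77
position: [0.4565, -0.3484, 0.2044]
orientation: [[0.063, 0.998, -0.001], [0.998, -0.063, 0.0], [0.0, -0.001, -1.0]]
ft_force: [0.0, -0.5, 0.3]
finger_gap: 0.0515
grip_force: 0.0
```

Call:
apply_moves(gripper=[0.6,0.6,0.6,0.6,0.6,0.6,0.6,0.6,0.6,0.6], translation=[[1.3,1.8,0],[1.3,1.8,0],[0,0,0],[0,0,0],[0,0,2.0],[0,0,2.0],[0,0,0],[0,0,0],[0,0,0],[0,0,0]], angular=[[0,0,0],[0,0,0],[0,0,0],[0,0,0],[0,0,0],[0,0,0],[0,0,0],[0,0,0],[0,0,0],[0,0,0]])

```text
clock: 2.6
position: [0.4933, -0.327, 0.1661]
orientation: [[0.064, 0.998, 0.002], [0.998, -0.064, -0.002], [-0.001, 0.002, -1.0]]
ft_force: [0.3, 0.2, -0.2]
finger_gap: 0.0516
grip_force: 0.0
```

```bash
python3 - <<'E'
from h import *
print(r.read_state()["position"])
a,_=grab("side","s1");b,_=grab("top","t1")
A=cv2.resize(a[210:350,250:390],(560,560),interpolation=cv2.INTER_CUBIC)
B=cv2.resize(b[190:250,370:430],(240,240),interpolation=cv2.INTER_CUBIC)
o=np.zeros((560,800,3),np.uint8);o[:,:560]=A;o[:240,560:]=B
cv2.imwrite("pics/c2.png",o[:,:,::-1])
E
```

```text
[ 0.4933091  -0.32701447  0.16614467]
```

View pics/c2.png

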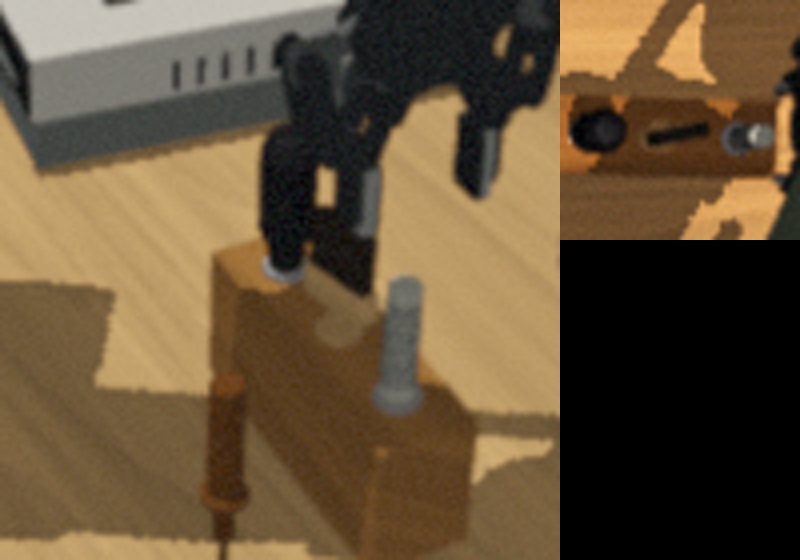

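```bash
python3 - <<'E'
from h import *
s=r.read_state();p=s["position"];y=s["orientation"][:,1];z=s["orientation"][:,2]
for n in("side","top"):
    print(n,proj(n,[p,p+y*.026,p-y*.026,p-z*.02,p-z*.1,[.4935,-.3245,.15]]).round(1).tolist())
print("pintop T",at_z("top",370+760/4-140-.4,190+133/4-.4,.15),"S",at_z("side",250+404/4-.4,210+284/4-.4,.15))
print("flange S",at_z("side",250+398/4-.4,210+393/4-.4,.084))
E
```

```text
side [[351.7, 274.2], [363.8, 270.3], [339.3, 278.2], [352.4, 265.5], [355.1, 228.3], [350.5, 280.4]]
top [[423.3, 223.2], [423.5, 213.5], [423.1, 232.9], [425.4, 223.0], [434.6, 222.1], [420.8, 223.3]]
pintop T [ 0.49494439 -0.32113137  0.15      ] S [ 0.49330078 -0.32506307  0.15      ]
flange S [ 0.49407049 -0.32602597  0.084     ]
```

Call:
apply_moves(gripper=[0.6,0.6,0.6,0.6,0.6,0.6,0.6,0.6,0.6,0.6], translation=[[0.3,0.1,1],[0,0,1],[0,0,1],[0,0,1],[0,0,1],[0,0,1],[0,0,0.1],[0,0,0],[0,0,0],[0,0,0]], angular=[[0,0,0],[0,0,0],[0,0,0],[0,0,0],[0,0,0],[0,0,0],[0,0,0],[0,0,0],[0,0,0],[0,0,0]])

```text
clock: 3.53
position: [0.4947, -0.3235, 0.1043]
orientation: [[0.063, 0.998, 0.001], [0.998, -0.063, -0.001], [-0.001, 0.001, -1.0]]
ft_force: [-0.2, -0.8, -0.0]
finger_gap: 0.0513
grip_force: 0.0
```

Call:
apply_moves(gripper=[0.4,0.35,0.3,0.25,0.2,0.15,0.1,0.1,0.1,0.1], translation=[[0,0,0],[0,0,0],[0,0,0],[0,0,0],[0,0,0],[0,0,0],[0,0,0],[0,0,0],[0,0,0],[0,0,0]], angular=[[0,0,0],[0,0,0],[0,0,0],[0,0,0],[0,0,0],[0,0,0],[0,0,0],[0,0,0],[0,0,0],[0,0,0]], squeeze=60)

```text
clock: 4.37
position: [0.4941, -0.3233, 0.1041]
orientation: [[0.063, 0.998, 0.0], [0.998, -0.063, -0.0], [-0.0, 0.0, -1.0]]
ft_force: [-1.7, 0.3, 4.6]
finger_gap: 0.0147
grip_force: 58.6
```

Call:
apply_moves(gripper=[0.1,0.1,0.1,0.1,0.1,0.1,0.1,0.1,0.1,0.1], translation=[[0,0,-0.5],[0,0,-1],[0,0,-1],[0,0,-2.2],[0,0,-2.4],[0,0,-2.4],[0,0,-2.4],[0,0,-2.4],[0,0,-2.4],[0,0,-2.3]], angular=[[0,0,0],[0,0,0],[0,0,0],[0,0,0],[0,0,0],[0,0,0],[0,0,0],[0,0,0],[0,0,0],[0,0,0]])

```text
clock: 5.2
position: [0.4943, -0.3231, 0.2962]
orientation: [[0.063, 0.998, 0.002], [0.998, -0.063, -0.001], [-0.001, 0.002, -1.0]]
ft_force: [-0.3, -0.4, -0.8]
finger_gap: 0.0148
grip_force: 58.6
```

Call:
apply_moves(gripper=[0.1,0.1,0.1,0.1,0.1,0.1,0.1,0.1,0.1,0.1], translation=[[0,0,0],[0,0,0],[0,0,0],[0,0,0],[0,0,0],[0,0,0],[0,0,0],[0,0,0],[0,0,0],[0,0,0]], angular=[[0,0,0],[0,0,0],[0,0,0],[0,0,0],[0,0,0],[0,0,0],[0,0,0],[0,0,0],[0,0,0],[0,0,0]])

```text
clock: 6.03
position: [0.4942, -0.3232, 0.2936]
orientation: [[0.063, 0.998, -0.0], [0.998, -0.063, 0.0], [0.0, -0.0, -1.0]]
ft_force: [-0.4, 0.5, -1.2]
finger_gap: 0.0144
grip_force: 58.7
```

```bash
python3 - <<'E'
from h import *
s=r.read_state();p=s["position"];z=s["orientation"][:,2];print(p,s["ft_force"])
a,_=grab("side","s2");b,_=grab("top","t2")
q=proj("side",[p])[0].astype(int);t=proj("top",[p])[0].astype(int);print(q,t,proj("side",[p+z*x for x in(0,.02,.065,.08,.1)]).tolist())
u0,v0=q[0]-40,q[1]-40;U0,V0=t[0]-20,t[1]-20;print(u0,v0,U0,V0)
A=cv2.resize(a[v0:v0+100,u0:u0+80],None,fx=6,fy=6,interpolation=cv2.INTER_CUBIC)
B=cv2.resize(b[V0:V0+40,U0:U0+40],None,fx=6,fy=6,interpolation=cv2.INTER_CUBIC)
o=np.zeros((600,730,3),np.uint8);o[:,:480]=A;o[:240,485:725]=B
cv2.imwrite("pics/c3.png",o[:,:,::-1])
E
```

```text
[ 0.49422541 -0.3232221   0.2936227 ] [-0.44772051  0.50616062 -1.15695435]
[355 213] [436 221] [[355.4081168980177, 213.55256868966364], [354.68359061994545, 223.4488216538022], [353.0901895556832, 244.9131449447253], [352.57040032484025, 251.8286600663669], [351.8861600395096, 260.8691014135776]]
315 173 416 201
```

View pics/c3.png

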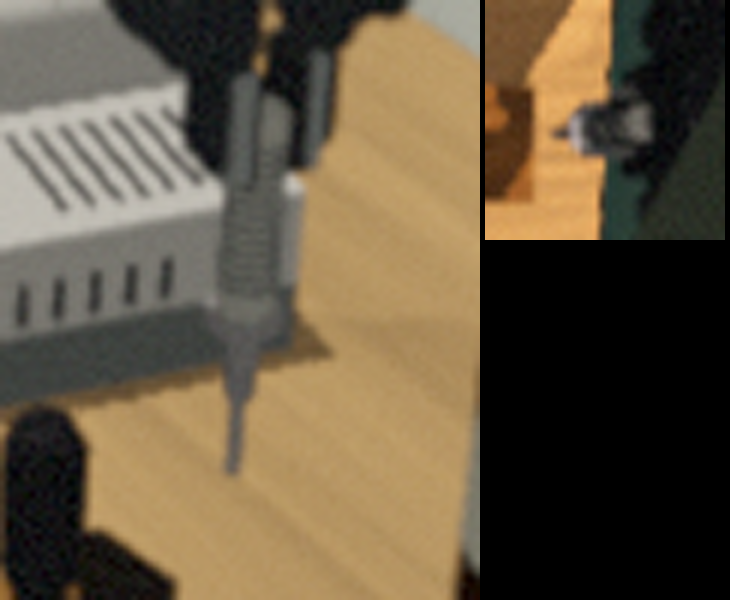

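```bash
python3 - <<'E'
from h import *
S=(353.4,251.6);T=(427.4,222.6)
o1,w1=ray("side",*S);o2,w2=ray("top",*T)
A=np.c_[w1,-w2];t=np.linalg.lstsq(A,o2-o1,rcond=None)[0];print(o1+t[0]*w1,o2+t[1]*w2)
for z in(.2096,.2136,.2176):print(z,at_z("top",*T,z),at_z("side",*S,z))
print(proj("top",[[.4942,-.3232,.2136]]))
# slot as side camera sees the printer: predicted pixels
P=np.array([[.6088,.0456,.083],[.5497,.0577,.083]]);print(proj("side",P),proj("top",P))
a=np.load("pics/s2.npz")["a"];b=np.load("pics/t2.npz")["a"]
A=cv2.resize(a[160:250,230:370],None,fx=5,fy=5,interpolation=cv2.INTER_CUBIC);cv2.imwrite("pics/c4.png",A[:,:,::-1])
E
```

```text
[ 0.49506078 -0.32446304  0.21459668] [ 0.49361531 -0.32360218  0.214307  ]
0.2096 [ 0.49371727 -0.32501486  0.2096    ] [ 0.49933176 -0.318973    0.2096    ]
0.2136 [ 0.49363063 -0.32381437  0.2136    ] [ 0.4959127  -0.32336795  0.2136    ]
0.2176 [ 0.49354398 -0.32261388  0.2176    ] [ 0.49249365 -0.32776291  0.2176    ]
[[427.16058296 222.38690983]]
[[301.00547834 205.12108947]
 [277.78716197 209.1095342 ]] [[283.45231726 186.84054806]
 [279.71232816 207.76084502]]
```

View pics/c4.png

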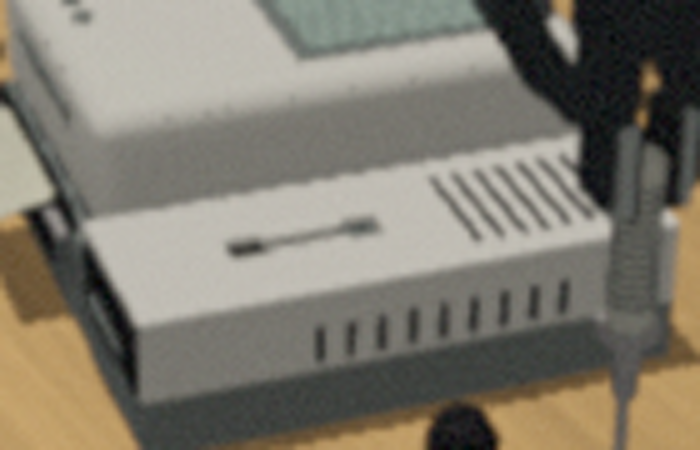

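Call:
apply_moves(gripper=[0.1,0.1,0.1,0.1,0.1,0.1,0.1,0.1,0.1,0.1], translation=[[2,0.5,0],[3,0.7,0],[3.2,0.8,0],[3.2,0.8,0],[3.2,0.8,0],[3.2,0.8,0],[3.2,0.8,0],[3.2,0.8,0],[3.2,0.8,0],[3,0.7,0]], angular=[[0,0,0],[0,0,0],[0,0,0],[0,0,0],[0,0,0],[0,0,0],[0,0,0],[0,0,0],[0,0,0],[0,0,0]])

```text
clock: 6.97
position: [0.5887, -0.0227, 0.2938]
orientation: [[0.063, 0.998, 0.0], [0.998, -0.063, 0.0], [0.0, 0.0, -1.0]]
ft_force: [0.3, -1.2, -1.3]
finger_gap: 0.0152
grip_force: 58.7
```

Call:
apply_moves(gripper=[0.1,0.1,0.1,0.1,0.1,0.1,0.1,0.1,0.1,0.1], translation=[[3,0.7,0],[2,0.5,0],[1.2,0.2,0],[0,0,0],[0,0,2],[0,0,2],[0,0,2],[0,0,2],[0,0,0],[0,0,0]], angular=[[0,0,2.2],[0,0,2.2],[0,0,2.2],[0,0,0],[0,0,0],[0,0,0],[0,0,0],[0,0,0],[0,0,0],[0,0,0]])

```text
clock: 7.8
position: [0.6072, 0.035, 0.2132]
orientation: [[0.178, 0.984, -0.002], [0.984, -0.178, -0.001], [-0.001, -0.002, -1.0]]
ft_force: [0.3, -0.1, 0.0]
finger_gap: 0.0149
grip_force: 58.7
```

Call:
apply_moves(gripper=[0.1,0.1,0.1,0.1,0.1,0.1,0.1,0.1,0.1,0.1], translation=[[0,0,0],[0,0,0],[0,0,0],[0,0,0],[0,0,0],[0,0,0],[0,0,0],[0,0,0],[0,0,0],[0,0,0]], angular=[[0,0,0],[0,0,0],[0,0,0],[0,0,0],[0,0,0],[0,0,0],[0,0,0],[0,0,0],[0,0,0],[0,0,0]])

```text
clock: 8.63
position: [0.6078, 0.0359, 0.2136]
orientation: [[0.177, 0.984, -0.0], [0.984, -0.177, -0.0], [-0.0, -0.0, -1.0]]
ft_force: [-0.7, -0.1, -0.4]
finger_gap: 0.0148
grip_force: 58.7
```

Call:
apply_moves(gripper=[0.1,0.1,0.1,0.1,0.1,0.1,0.1,0.1,0.1,0.1], translation=[[0.5,0,0],[0.47,-0.05,0],[0,0,1],[0,0,1],[0,0,0.6],[0,0,0.4],[0,0,0.3],[0,0,0],[0,0,0],[0,0,0]], angular=[[0,0,0],[0,0,0],[0,0,0],[0,0,0],[0,0,0],[0,0,0],[0,0,0],[0,0,0],[0,0,0],[0,0,0]])

```text
clock: 9.47
position: [0.6093, 0.0455, 0.1811]
orientation: [[0.178, 0.984, 0.001], [0.984, -0.178, -0.0], [0.0, 0.001, -1.0]]
ft_force: [0.4, -0.1, -0.6]
finger_gap: 0.0143
grip_force: 58.7
```

```bash
python3 - <<'E'
from h import *
s=r.read_state();p=s["position"];print(p,s["ft_force"])
a,_=grab("side","s3");b,_=grab("top","t3")
A=cv2.resize(a[165:225,265:325],(480,480),interpolation=cv2.INTER_CUBIC)
B=cv2.resize(b[170:220,262:302],(320,400),interpolation=cv2.INTER_CUBIC)
o=np.zeros((480,800,3),np.uint8);o[:,:480]=A;o[:400,480:]=B
cv2.imwrite("pics/c5.png",o[:,:,::-1])
tip=p-[0,0,.08];print(proj("side",[tip]),proj("top",[tip]))
E
```

```text
[0.60932138 0.04547495 0.18106296] [ 0.42079378 -0.10472008 -0.59632247]
[[301.28248849 198.81696195]] [[283.51843049 185.9956107 ]]
```

View pics/c5.png

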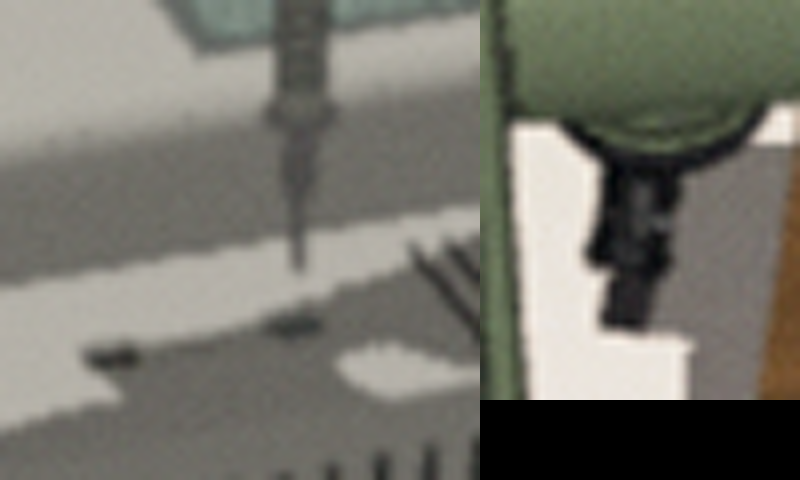

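Call:
apply_moves(gripper=[0.1,0.1,0.1,0.1,0.1,0.1,0.1,0.1,0.1,0.1], translation=[[0,0,0.4],[0,0,0.4],[0,0,0.3],[0,0,0.2],[0,0,0.1],[0,0,0.1],[0,0,0.1],[0,0,0.1],[0,0,0],[0,0,0]], angular=[[0,0,0],[0,0,0],[0,0,0],[0,0,0],[0,0,0],[0,0,0],[0,0,0],[0,0,0],[0,0,0],[0,0,0]])

```text
clock: 10.4
position: [0.6091, 0.0455, 0.1637]
orientation: [[0.178, 0.984, 0.0], [0.984, -0.178, -0.0], [-0.0, 0.0, -1.0]]
ft_force: [-0.4, -0.4, -1.4]
finger_gap: 0.0148
grip_force: 58.7
```

Call:
apply_moves(gripper=[0.1,0.1,0.1,0.1,0.1,0.1,0.1,0.1,0.1,0.1], translation=[[0,0,0.05],[0,0,0.05],[0,0,0],[0,0,0],[0,0,0],[0,0,0],[0,0,0],[0,0,0],[0,0,0],[0,0,0]], angular=[[0,0,0],[0,0,0],[0,0,0],[0,0,0],[0,0,0],[0,0,0],[0,0,0],[0,0,0],[0,0,0],[0,0,0]])

```text
clock: 11.23
position: [0.6091, 0.0455, 0.1627]
orientation: [[0.177, 0.984, 0.0], [0.984, -0.177, -0.0], [-0.0, 0.0, -1.0]]
ft_force: [1.0, 0.2, -1.0]
finger_gap: 0.0146
grip_force: 58.7
```

Free-hanging Fz is about −1 N, which is the tool's weight. I'll keep stepping down.

Call:
apply_moves(gripper=[0.1,0.1,0.1,0.1,0.1,0.1,0.1,0.1,0.1,0.1], translation=[[0,0,0.05],[0,0,0.05],[0,0,0],[0,0,0],[0,0,0],[0,0,0],[0,0,0],[0,0,0],[0,0,0],[0,0,0]], angular=[[0,0,0],[0,0,0],[0,0,0],[0,0,0],[0,0,0],[0,0,0],[0,0,0],[0,0,0],[0,0,0],[0,0,0]])

```text
clock: 12.07
position: [0.6091, 0.0456, 0.1617]
orientation: [[0.178, 0.984, 0.0], [0.984, -0.178, -0.0], [-0.0, 0.0, -1.0]]
ft_force: [-0.3, 0.3, -0.4]
finger_gap: 0.0144
grip_force: 58.7
```

Call:
apply_moves(gripper=[0.1,0.1,0.1,0.1,0.1,0.1,0.1,0.1,0.1,0.1], translation=[[0,0,0.05],[0,0,0.05],[0,0,0],[0,0,0],[0,0,0],[0,0,0],[0,0,0],[0,0,0],[0,0,0],[0,0,0]], angular=[[0,0,0],[0,0,0],[0,0,0],[0,0,0],[0,0,0],[0,0,0],[0,0,0],[0,0,0],[0,0,0],[0,0,0]])

```text
clock: 12.9
position: [0.6091, 0.0456, 0.1607]
orientation: [[0.177, 0.984, 0.0], [0.984, -0.177, -0.0], [-0.0, 0.0, -1.0]]
ft_force: [-0.1, 0.7, -0.8]
finger_gap: 0.0147
grip_force: 58.7
```

Call:
apply_moves(gripper=[0.1,0.1,0.1,0.1,0.1,0.1,0.1,0.1,0.1,0.1], translation=[[0,0,0.05],[0,0,0.05],[0,0,0],[0,0,0],[0,0,0],[0,0,0],[0,0,0],[0,0,0],[0,0,0],[0,0,0]], angular=[[0,0,0],[0,0,0],[0,0,0],[0,0,0],[0,0,0],[0,0,0],[0,0,0],[0,0,0],[0,0,0],[0,0,0]])

```text
clock: 13.73
position: [0.6091, 0.0455, 0.1597]
orientation: [[0.178, 0.984, 0.0], [0.984, -0.178, -0.0], [-0.0, 0.0, -1.0]]
ft_force: [-0.2, -0.2, -0.1]
finger_gap: 0.0144
grip_force: 58.7
```

Call:
apply_moves(gripper=[0.1,0.1,0.1,0.1,0.1,0.1,0.1,0.1,0.1,0.1], translation=[[0,0,0.05],[0,0,0.05],[0,0,0],[0,0,0],[0,0,0],[0,0,0],[0,0,0],[0,0,0],[0,0,0],[0,0,0]], angular=[[0,0,0],[0,0,0],[0,0,0],[0,0,0],[0,0,0],[0,0,0],[0,0,0],[0,0,0],[0,0,0],[0,0,0]])

```text
clock: 14.57
position: [0.6091, 0.0455, 0.1587]
orientation: [[0.178, 0.984, 0.0], [0.984, -0.178, -0.0], [-0.0, 0.0, -1.0]]
ft_force: [-0.4, 0.6, -1.1]
finger_gap: 0.0145
grip_force: 58.7
```

Call:
apply_moves(gripper=[0.1,0.1,0.1,0.1,0.1,0.1,0.1,0.1,0.1,0.1], translation=[[0,0,0.05],[0,0,0.05],[0,0,0],[0,0,0],[0,0,0],[0,0,0],[0,0,0],[0,0,0],[0,0,0],[0,0,0]], angular=[[0,0,0],[0,0,0],[0,0,0],[0,0,0],[0,0,0],[0,0,0],[0,0,0],[0,0,0],[0,0,0],[0,0,0]])

```text
clock: 15.4
position: [0.6091, 0.0455, 0.1578]
orientation: [[0.178, 0.984, 0.0], [0.984, -0.178, -0.0], [-0.0, 0.0, -1.0]]
ft_force: [0.1, 0.7, -0.0]
finger_gap: 0.015
grip_force: 58.7
```

Call:
apply_moves(gripper=[0.1,0.1,0.1,0.1,0.1,0.1,0.1,0.1,0.1,0.1], translation=[[0,0,0.05],[0,0,0.05],[0,0,0],[0,0,0],[0,0,0],[0,0,0],[0,0,0],[0,0,0],[0,0,0],[0,0,0]], angular=[[0,0,0],[0,0,0],[0,0,0],[0,0,0],[0,0,0],[0,0,0],[0,0,0],[0,0,0],[0,0,0],[0,0,0]])

```text
clock: 16.23
position: [0.6091, 0.0455, 0.1567]
orientation: [[0.178, 0.984, 0.0], [0.984, -0.178, -0.0], [-0.0, 0.0, -1.0]]
ft_force: [0.8, 0.1, 1.0]
finger_gap: 0.0145
grip_force: 58.8
```

Call:
apply_moves(gripper=[0.1,0.1,0.1,0.1,0.1,0.1,0.1,0.1,0.1,0.1], translation=[[0,0,0.05],[0,0,0.05],[0,0,0],[0,0,0],[0,0,0],[0,0,0],[0,0,0],[0,0,0],[0,0,0],[0,0,0]], angular=[[0,0,0],[0,0,0],[0,0,0],[0,0,0],[0,0,0],[0,0,0],[0,0,0],[0,0,0],[0,0,0],[0,0,0]])

```text
clock: 17.07
position: [0.6091, 0.0455, 0.1557]
orientation: [[0.178, 0.984, 0.0], [0.984, -0.178, -0.0], [-0.0, 0.0, -1.0]]
ft_force: [0.8, -0.5, 2.1]
finger_gap: 0.0146
grip_force: 58.9
```

Call:
apply_moves(gripper=[0.1,0.1,0.1,0.1,0.1,0.1,0.1,0.1,0.1,0.1], translation=[[0,0,0.05],[0,0,0.05],[0,0,0.05],[0,0,0.05],[0,0,0],[0,0,0],[0,0,0],[0,0,0],[0,0,0],[0,0,0]], angular=[[0,0,0],[0,0,0],[0,0,0],[0,0,0],[0,0,0],[0,0,0],[0,0,0],[0,0,0],[0,0,0],[0,0,0]])

```text
clock: 17.9
position: [0.6091, 0.0455, 0.1538]
orientation: [[0.177, 0.984, 0.0], [0.984, -0.177, -0.0], [-0.0, 0.0, -1.0]]
ft_force: [-0.2, -0.5, 3.6]
finger_gap: 0.0148
grip_force: 59.0
```

Call:
apply_moves(gripper=[0.1,0.1,0.1,0.1,0.1,0.1,0.1,0.1,0.1,0.1], translation=[[0,0,0.05],[0,0,0.05],[0,0,0],[0,0,0],[0,0,0],[0,0,0],[0,0,0],[0,0,0],[0,0,0],[0,0,0]], angular=[[0,0,0],[0,0,0],[0,0,0],[0,0,0],[0,0,0],[0,0,0],[0,0,0],[0,0,0],[0,0,0],[0,0,0]])

```text
clock: 18.73
position: [0.6091, 0.0456, 0.1527]
orientation: [[0.177, 0.984, 0.0], [0.984, -0.177, -0.0], [-0.0, 0.0, -1.0]]
ft_force: [-0.4, -0.3, 4.3]
finger_gap: 0.0146
grip_force: 59.1
```

Call:
apply_moves(gripper=[0.1,0.1,0.1,0.1,0.1,0.1,0.1,0.1,0.1,0.1], translation=[[0,0,0.03],[0,0,0.03],[0,0,0.02],[0,0,0],[0,0,0],[0,0,0],[0,0,0],[0,0,0],[0,0,0],[0,0,0]], angular=[[0,0,0],[0,0,0],[0,0,0],[0,0,0],[0,0,0],[0,0,0],[0,0,0],[0,0,0],[0,0,0],[0,0,0]])

```text
clock: 19.57
position: [0.6092, 0.0455, 0.1523]
orientation: [[0.178, 0.984, 0.001], [0.984, -0.178, -0.0], [0.0, 0.001, -1.0]]
ft_force: [-0.9, -0.1, 7.2]
finger_gap: 0.0147
grip_force: 59.2
```

Call:
apply_moves(gripper=[0.1,0.1,0.1,0.1,0.1,0.1,0.1,0.1,0.1,0.1], translation=[[0,0,0.02],[0,0,0.02],[0,0,0],[0,0,0],[0,0,0],[0,0,0],[0,0,0],[0,0,0],[0,0,0],[0,0,0]], angular=[[0,0,0],[0,0,0],[0,0,0],[0,0,0],[0,0,0],[0,0,0],[0,0,0],[0,0,0],[0,0,0],[0,0,0]])

```text
clock: 20.4
position: [0.6092, 0.0456, 0.1522]
orientation: [[0.178, 0.984, 0.001], [0.984, -0.178, 0.0], [0.0, 0.001, -1.0]]
ft_force: [-1.0, -0.6, 7.5]
finger_gap: 0.015
grip_force: 59.5
```

Call:
apply_moves(gripper=[0.1,0.1,0.1,0.1,0.1,0.1,0.1,0.1,0.1,0.1], translation=[[0,-0.05,0],[0,-0.05,0],[0,-0.1,0],[0,-0.1,0],[0,-0.1,0],[0,-0.1,0],[0,-0.1,0],[0,0,0],[0,0,0],[0,0,0]], angular=[[0,0,0],[0,0,0],[0,0,0],[0,0,0],[0,0,0],[0,0,0],[0,0,0],[0,0,0],[0,0,0],[0,0,0]])

```text
clock: 21.23
position: [0.6049, 0.0464, 0.1523]
orientation: [[0.177, 0.984, 0.005], [0.984, -0.177, -0.0], [0.0, 0.005, -1.0]]
ft_force: [1.8, -1.0, 6.0]
finger_gap: 0.0146
grip_force: 59.4
```

Call:
apply_moves(gripper=[0.1,0.1,0.1,0.1,0.1,0.1,0.1,0.1,0.1,0.1], translation=[[0,-0.1,0.02],[0,-0.1,0],[0,-0.1,0],[0,-0.1,0],[0,-0.1,0],[0,0,0],[0,0,0],[0,0,0],[0,0,0],[0,0,0]], angular=[[0,0,0],[0,0,0],[0,0,0],[0,0,0],[0,0,0],[0,0,0],[0,0,0],[0,0,0],[0,0,0],[0,0,0]])

```text
clock: 22.07
position: [0.6001, 0.0473, 0.1523]
orientation: [[0.177, 0.984, 0.005], [0.984, -0.177, -0.0], [0.001, 0.005, -1.0]]
ft_force: [2.7, -1.4, 5.4]
finger_gap: 0.0144
grip_force: 59.4
```

Call:
apply_moves(gripper=[0.1,0.1,0.1,0.1,0.1,0.1,0.1,0.1,0.1,0.1], translation=[[0,0,0.02],[0,0,0.02],[0,0,0],[0,0,0],[0,0,0],[0,0,0],[0,0,0],[0,0,0],[0,0,0],[0,0,0]], angular=[[0,0,0],[0,0,0],[0,0,0],[0,0,0],[0,0,0],[0,0,0],[0,0,0],[0,0,0],[0,0,0],[0,0,0]])

```text
clock: 22.9
position: [0.6002, 0.0473, 0.1522]
orientation: [[0.177, 0.984, 0.005], [0.984, -0.177, -0.0], [0.001, 0.005, -1.0]]
ft_force: [1.9, 0.3, 6.4]
finger_gap: 0.0143
grip_force: 59.5
```

Call:
apply_moves(gripper=[0.1,0.1,0.1,0.1,0.1,0.1,0.1,0.1,0.1,0.1], translation=[[0,-0.1,0],[0,-0.1,0],[0,-0.1,0],[0,-0.1,0],[0,-0.1,0],[0,-0.1,0],[0,-0.1,0],[0,-0.1,0],[0,0,0],[0,0,0]], angular=[[0,0,0],[0,0,0],[0,0,0],[0,0,0],[0,0,0],[0,0,0],[0,0,0],[0,0,0],[0,0,0],[0,0,0]])

```text
clock: 23.73
position: [0.5925, 0.0488, 0.1522]
orientation: [[0.177, 0.984, 0.006], [0.984, -0.177, -0.0], [0.001, 0.006, -1.0]]
ft_force: [2.4, 0.3, 6.7]
finger_gap: 0.0144
grip_force: 59.6
```

Call:
apply_moves(gripper=[0.1,0.1,0.1,0.1,0.1,0.1,0.1,0.1,0.1,0.1], translation=[[0,-0.1,0],[0,-0.15,0],[0,-0.15,0],[0,-0.15,0],[0,-0.15,0],[0,-0.15,0],[0,-0.15,0],[0,-0.1,0],[0,0,0],[0,0,0]], angular=[[0,0,0],[0,0,0],[0,0,0],[0,0,0],[0,0,0],[0,0,0],[0,0,0],[0,0,0],[0,0,0],[0,0,0]])

```text
clock: 24.57
position: [0.5816, 0.0507, 0.1522]
orientation: [[0.177, 0.984, 0.006], [0.984, -0.177, -0.0], [0.001, 0.006, -1.0]]
ft_force: [3.3, -0.1, 7.4]
finger_gap: 0.0147
grip_force: 59.6
```

Call:
apply_moves(gripper=[0.1,0.1,0.1,0.1,0.1,0.1,0.1,0.1,0.1,0.1], translation=[[0,-0.1,0],[0,-0.15,0],[0,-0.15,0],[0,-0.15,0],[0,-0.15,0],[0,-0.15,0],[0,-0.15,0],[0,-0.1,0],[0,0,0],[0,0,0]], angular=[[0,0,0],[0,0,0],[0,0,0],[0,0,0],[0,0,0],[0,0,0],[0,0,0],[0,0,0],[0,0,0],[0,0,0]])

```text
clock: 25.4
position: [0.5708, 0.0527, 0.1522]
orientation: [[0.177, 0.984, 0.006], [0.984, -0.177, -0.0], [0.001, 0.006, -1.0]]
ft_force: [1.2, -2.0, 6.6]
finger_gap: 0.0147
grip_force: 59.6
```

Call:
apply_moves(gripper=[0.1,0.1,0.1,0.1,0.1,0.1,0.1,0.1,0.1,0.1], translation=[[0,-0.1,0],[0,-0.15,0],[0,-0.15,0],[0,-0.15,0],[0,-0.15,0],[0,-0.15,0],[0,-0.15,0],[0,-0.1,0],[0,0,0],[0,0,0]], angular=[[0,0,0],[0,0,0],[0,0,0],[0,0,0],[0,0,0],[0,0,0],[0,0,0],[0,0,0],[0,0,0],[0,0,0]])

```text
clock: 26.23
position: [0.56, 0.0547, 0.1522]
orientation: [[0.177, 0.984, 0.006], [0.984, -0.177, -0.0], [0.001, 0.006, -1.0]]
ft_force: [1.1, -1.1, 7.1]
finger_gap: 0.0144
grip_force: 59.6
```

Call:
apply_moves(gripper=[0.1,0.1,0.1,0.1,0.1,0.1,0.1,0.1,0.1,0.1], translation=[[0,-0.1,0],[0,-0.1,0],[0,-0.1,0],[0,-0.1,0],[0,-0.1,0],[0,-0.1,0],[0,-0.1,0],[0,0,0],[0,0,0],[0,0,0]], angular=[[0,0,0],[0,0,0],[0,0,0],[0,0,0],[0,0,0],[0,0,0],[0,0,0],[0,0,0],[0,0,0],[0,0,0]])

```text
clock: 27.07
position: [0.5532, 0.0559, 0.1522]
orientation: [[0.177, 0.984, 0.006], [0.984, -0.177, -0.0], [0.001, 0.006, -1.0]]
ft_force: [2.4, -0.7, 7.2]
finger_gap: 0.0148
grip_force: 59.6
```

Call:
apply_moves(gripper=[0.1,0.1,0.1,0.1,0.1,0.1,0.1,0.1,0.1,0.1], translation=[[0,-0.05,0],[0,-0.05,0],[0,-0.05,0],[0,-0.05,0],[0,-0.05,0],[0,-0.05,0],[0,0,0],[0,0,0],[0,0,0],[0,0,0]], angular=[[0,0,0],[0,0,0],[0,0,0],[0,0,0],[0,0,0],[0,0,0],[0,0,0],[0,0,0],[0,0,0],[0,0,0]])

```text
clock: 27.9
position: [0.5503, 0.0564, 0.1522]
orientation: [[0.177, 0.984, 0.006], [0.984, -0.177, -0.0], [0.001, 0.006, -1.0]]
ft_force: [2.1, -1.5, 7.6]
finger_gap: 0.0147
grip_force: 59.6
```

Call:
apply_moves(gripper=[0.1,0.1,0.1,0.1,0.1,0.1,0.1,0.1,0.1,0.1], translation=[[0,-0.05,0],[0,-0.05,0],[0,0,0],[0,0,0],[0,0,0],[0,0,0],[0,0,0],[0,0,0],[0,0,0],[0,0,0]], angular=[[0,0,0],[0,0,0],[0,0,0],[0,0,0],[0,0,0],[0,0,0],[0,0,0],[0,0,0],[0,0,0],[0,0,0]])

```text
clock: 28.73
position: [0.5494, 0.0566, 0.1522]
orientation: [[0.177, 0.984, 0.006], [0.984, -0.177, -0.0], [0.001, 0.006, -1.0]]
ft_force: [3.1, 0.2, 7.2]
finger_gap: 0.0148
grip_force: 59.6
```

Travel is now 60.8 mm, still without a rise in the push force. Continuing in 1 mm steps.

Call:
apply_moves(gripper=[0.1,0.1,0.1,0.1,0.1,0.1,0.1,0.1,0.1,0.1], translation=[[0,-0.05,0],[0,-0.05,0],[0,0,0],[0,0,0],[0,0,0],[0,0,0],[0,0,0],[0,0,0],[0,0,0],[0,0,0]], angular=[[0,0,0],[0,0,0],[0,0,0],[0,0,0],[0,0,0],[0,0,0],[0,0,0],[0,0,0],[0,0,0],[0,0,0]])

```text
clock: 29.57
position: [0.5485, 0.0567, 0.1522]
orientation: [[0.177, 0.984, 0.006], [0.984, -0.177, -0.0], [0.001, 0.006, -1.0]]
ft_force: [2.3, -1.3, 6.6]
finger_gap: 0.0146
grip_force: 59.6
```

Call:
apply_moves(gripper=[0.1,0.1,0.1,0.1,0.1,0.1,0.1,0.1,0.1,0.1], translation=[[0,-0.05,0],[0,-0.05,0],[0,0,0],[0,0,0],[0,0,0],[0,0,0],[0,0,0],[0,0,0],[0,0,0],[0,0,0]], angular=[[0,0,0],[0,0,0],[0,0,0],[0,0,0],[0,0,0],[0,0,0],[0,0,0],[0,0,0],[0,0,0],[0,0,0]])

```text
clock: 30.4
position: [0.5479, 0.0569, 0.1522]
orientation: [[0.177, 0.984, 0.007], [0.984, -0.177, -0.0], [0.001, 0.007, -1.0]]
ft_force: [3.0, -0.3, 6.4]
finger_gap: 0.0143
grip_force: 59.6
```

Call:
apply_moves(gripper=[0.1,0.1,0.1,0.1,0.1,0.1,0.1,0.1,0.1,0.1], translation=[[0,-0.05,0],[0,-0.05,0],[0,0,0],[0,0,0],[0,0,0],[0,0,0],[0,0,0],[0,0,0],[0,0,0],[0,0,0]], angular=[[0,0,0],[0,0,0],[0,0,0],[0,0,0],[0,0,0],[0,0,0],[0,0,0],[0,0,0],[0,0,0],[0,0,0]])

```text
clock: 31.23
position: [0.5473, 0.057, 0.1523]
orientation: [[0.177, 0.984, 0.008], [0.984, -0.177, -0.0], [0.001, 0.008, -1.0]]
ft_force: [4.4, 0.1, 5.8]
finger_gap: 0.0149
grip_force: 59.6
```

Call:
apply_moves(gripper=[0.1,0.1,0.1,0.1,0.1,0.1,0.1,0.1,0.1,0.1], translation=[[0,0,-0.1],[0,0,-0.1],[0,0,-0.1],[0,0,-0.1],[0,0,-0.1],[0,0,-0.1],[0,0,-0.1],[0,0,-0.2],[0,0,-0.3],[0,0,-0.4]], angular=[[0,0,0],[0,0,0],[0,0,0],[0,0,0],[0,0,0],[0,0,0],[0,0,0],[0,0,0],[0,0,0],[0,0,0]])

```text
clock: 32.07
position: [0.5411, 0.0574, 0.1653]
orientation: [[0.178, 0.984, -0.008], [0.984, -0.178, -0.0], [-0.001, -0.008, -1.0]]
ft_force: [0.5, -0.5, -0.4]
finger_gap: 0.0144
grip_force: 58.9
```

Call:
apply_moves(gripper=[0.1,0.1,0.1,0.1,0.1,0.1,0.1,0.1,0.1,0.1], translation=[[0,0,-0.6],[0,0,-1],[0,0,-1.5],[0,0,-1.5],[0,0,-1.5],[0,0,-1.5],[0,0,-1.5],[0,0,-1.5],[0,0,-1.5],[0,0,-0.5]], angular=[[0,0,0],[0,0,0],[0,0,0],[0,0,0],[0,0,0],[0,0,0],[0,0,0],[0,0,0],[0,0,0],[0,0,0]])

```text
clock: 32.9
position: [0.5443, 0.0574, 0.2957]
orientation: [[0.177, 0.984, 0.003], [0.984, -0.177, 0.0], [0.001, 0.003, -1.0]]
ft_force: [0.5, 0.2, -0.6]
finger_gap: 0.0146
grip_force: 58.9
```

```bash
python3 - <<'E'
from h import *
s=r.read_state();p=s["position"];z=s["orientation"][:,2];print(p,s["ft_force"])
a,_=grab("side","s4");b,_=grab("top","t4")
print(proj("side",[p+z*x for x in(0,.024,.052,.08)]).tolist())
A=cv2.resize(a[165:235,225:325],None,fx=5,fy=5,interpolation=cv2.INTER_CUBIC)
q=proj("side",[p])[0].astype(int);u0,v0=q[0]-20,q[1]-20;print(u0,v0)
B=cv2.resize(a[v0:v0+80,u0:u0+40],None,fx=7,fy=7,interpolation=cv2.INTER_CUBIC)
o=np.zeros((560,790,3),np.uint8);o[:350,:500]=A;o[:,505:785]=B
cv2.imwrite("pics/c6.png",o[:,:,::-1])
E
```

```text
[0.5443072  0.05742776 0.29569832] [ 0.52099646  0.15385956 -0.64707742]
[[274.56074278699117, 129.31574829778899], [274.74819434119655, 139.05844393188926], [274.96300188849887, 150.1992462510658], [275.17366760043757, 161.1009762235331]]
254 109
```

View pics/c6.png

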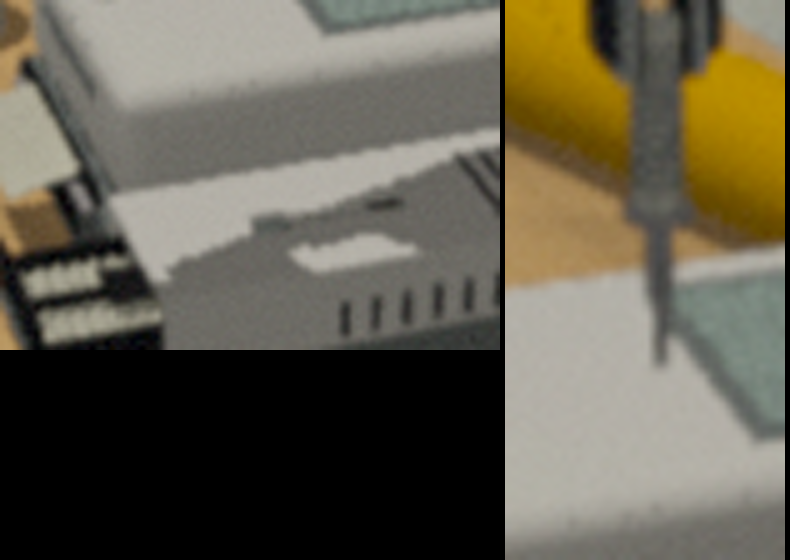

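The slide is out and the grey button fills the open window at crop (270,222), while the home window at (385,203) is dark. The pin is still straight in the grip, so I'm taking it back.

Call:
apply_moves(gripper=[0.1,0.1,0.1,0.1,0.1,0.1,0.1,0.1,0.1,0.1], translation=[[0,0,0],[0,0,0],[-2,0,0],[-3,-0.2,0],[-3.3,-0.3,0],[-3.3,-0.3,0],[-3.3,-0.3,0],[-3.3,-0.3,0],[-3.3,-0.3,0],[-3,-0.2,0]], angular=[[0,0,-3.3],[0,0,-3.3],[0,0,0],[0,0,0],[0,0,0],[0,0,0],[0,0,0],[0,0,0],[0,0,0],[0,0,0]])

```text
clock: 33.83
position: [0.5082, -0.1875, 0.2917]
orientation: [[0.064, 0.998, -0.003], [0.998, -0.064, 0.001], [0.001, -0.003, -1.0]]
ft_force: [0.3, 0.6, -0.9]
finger_gap: 0.0146
grip_force: 58.9
```

Call:
apply_moves(gripper=[0.1,0.1,0.1,0.1,0.1,0.1,0.1,0.1,0.1,0.1], translation=[[-3.3,-0.2,0],[-3,-0.2,0],[-2.5,-0.2,0],[-2,-0.1,0],[-1.5,0,0],[-0.8,0,0],[0,0,0],[0,0,0],[0,0,0],[0,0,0]], angular=[[0,0,0],[0,0,0],[0,0,0],[0,0,0],[0,0,0],[0,0,0],[0,0,0],[0,0,0],[0,0,0],[0,0,0]])

```text
clock: 34.67
position: [0.4946, -0.3152, 0.2931]
orientation: [[0.062, 0.998, 0.0], [0.998, -0.062, 0.0], [0.0, 0.0, -1.0]]
ft_force: [-0.1, 0.4, -1.5]
finger_gap: 0.0144
grip_force: 58.9
```

Call:
apply_moves(gripper=[0.1,0.1,0.1,0.1,0.1,0.1,0.1,0.1,0.1,0.1], translation=[[0,0,0],[0,0,0],[0,0,0],[0,0,0],[0,0,0],[0,0,0],[0,0,0],[0,0,0],[0,0,0],[0,0,0]], angular=[[0,0,0],[0,0,0],[0,0,0],[0,0,0],[0,0,0],[0,0,0],[0,0,0],[0,0,0],[0,0,0],[0,0,0]])

```text
clock: 35.5
position: [0.4944, -0.3164, 0.2929]
orientation: [[0.063, 0.998, 0.0], [0.998, -0.063, -0.0], [-0.0, 0.0, -1.0]]
ft_force: [-0.2, -0.5, -1.3]
finger_gap: 0.0144
grip_force: 58.9
```

Call:
apply_moves(gripper=[0.1,0.1,0.1,0.1,0.1,0.1,0.1,0.1,0.1,0.1], translation=[[-0.34,0,0],[-0.34,0,0],[0,0,1],[0,0,2],[0,0,2.3],[0,0,2.5],[0,0,2],[0,0,1.5],[0,0,1],[0,0,0]], angular=[[0,0,0],[0,0,0],[0,0,0],[0,0,0],[0,0,0],[0,0,0],[0,0,0],[0,0,0],[0,0,0],[0,0,0]])

```text
clock: 36.33
position: [0.4925, -0.3223, 0.167]
orientation: [[0.063, 0.998, -0.005], [0.998, -0.063, 0.003], [0.003, -0.005, -1.0]]
ft_force: [0.4, -0.8, -1.7]
finger_gap: 0.0145
grip_force: 58.9
```

Call:
apply_moves(gripper=[0.1,0.1,0.1,0.1,0.1,0.1,0.1,0.1,0.1,0.1], translation=[[0,0,0.2],[0,0,0.2],[0,0,0.2],[0,0,0.2],[0,0,0.2],[0,0,0.2],[0,0,0.2],[0,0,0.2],[0,0,0],[0,0,0]], angular=[[0,0,0],[0,0,0],[0,0,0],[0,0,0],[0,0,0],[0,0,0],[0,0,0],[0,0,0],[0,0,0],[0,0,0]])

```text
clock: 37.17
position: [0.4939, -0.3231, 0.1537]
orientation: [[0.063, 0.998, -0.0], [0.998, -0.063, 0.0], [0.0, -0.0, -1.0]]
ft_force: [-0.3, 0.3, -0.9]
finger_gap: 0.0143
grip_force: 58.9
```

In the hole mouth with no force. The next stage is the collet nose.

Call:
apply_moves(gripper=[0.1,0.1,0.1,0.1,0.1,0.1,0.1,0.1,0.1,0.1], translation=[[0,0,0.3],[0,0,0.3],[0,0,0.3],[0,0,0.3],[0,0,0.3],[0,0,0.3],[0,0,0.3],[0,0,0.2],[0,0,0],[0,0,0]], angular=[[0,0,0],[0,0,0],[0,0,0],[0,0,0],[0,0,0],[0,0,0],[0,0,0],[0,0,0],[0,0,0],[0,0,0]])

```text
clock: 38.0
position: [0.4939, -0.3231, 0.1308]
orientation: [[0.063, 0.998, -0.0], [0.998, -0.063, 0.0], [0.0, -0.0, -1.0]]
ft_force: [0.6, 0.3, -1.4]
finger_gap: 0.0145
grip_force: 58.9
```

Call:
apply_moves(gripper=[0.1,0.1,0.1,0.1,0.1,0.1,0.1,0.1,0.1,0.1], translation=[[0,0,0.3],[0,0,0.3],[0,0,0.3],[0,0,0.3],[0,0,0.3],[0,0,0.3],[0,0,0.2],[0,0,0.1],[0,0,0],[0,0,0]], angular=[[0,0,0],[0,0,0],[0,0,0],[0,0,0],[0,0,0],[0,0,0],[0,0,0],[0,0,0],[0,0,0],[0,0,0]])

```text
clock: 38.83
position: [0.494, -0.3232, 0.1099]
orientation: [[0.063, 0.998, 0.0], [0.998, -0.063, -0.0], [-0.0, 0.0, -1.0]]
ft_force: [-0.1, 0.5, -1.6]
finger_gap: 0.0147
grip_force: 58.9
```

Call:
apply_moves(gripper=[0.1,0.1,0.1,0.1,0.1,0.1,0.1,0.1,0.1,0.1], translation=[[0,0,0.1],[0,0,0.1],[0,0,0.1],[0,0,0.1],[0,0,0.1],[0,0,0],[0,0,0],[0,0,0],[0,0,0],[0,0,0]], angular=[[0,0,0],[0,0,0],[0,0,0],[0,0,0],[0,0,0],[0,0,0],[0,0,0],[0,0,0],[0,0,0],[0,0,0]])

```text
clock: 39.67
position: [0.494, -0.3232, 0.105]
orientation: [[0.063, 0.998, 0.0], [0.998, -0.063, -0.0], [-0.0, 0.0, -1.0]]
ft_force: [-0.8, -0.9, -2.5]
finger_gap: 0.015
grip_force: 58.9
```

Call:
apply_moves(gripper=[0.1,0.1,0.1,0.1,0.1,0.1,0.1,0.1,0.1,0.1], translation=[[0,0,0.04],[0,0,0.04],[0,0,0],[0,0,0],[0,0,0],[0,0,0],[0,0,0],[0,0,0],[0,0,0],[0,0,0]], angular=[[0,0,0],[0,0,0],[0,0,0],[0,0,0],[0,0,0],[0,0,0],[0,0,0],[0,0,0],[0,0,0],[0,0,0]])

```text
clock: 40.5
position: [0.4939, -0.3232, 0.1041]
orientation: [[0.063, 0.998, -0.0], [0.998, -0.063, -0.0], [-0.0, 0.0, -1.0]]
ft_force: [0.5, 0.4, -1.2]
finger_gap: 0.0145
grip_force: 59.0
```

Call:
apply_moves(gripper=[0.2,0.25,0.3,0.35,0.4,0.5,0.6,0.6,0.6,0.6], translation=[[0,0,0],[0,0,0],[0,0,0],[0,0,0],[0,0,0],[0,0,0],[0,0,0],[0,0,0],[0,0,0],[0,0,0]], angular=[[0,0,0],[0,0,0],[0,0,0],[0,0,0],[0,0,0],[0,0,0],[0,0,0],[0,0,0],[0,0,0],[0,0,0]])

```text
clock: 41.33
position: [0.494, -0.3231, 0.1041]
orientation: [[0.063, 0.998, -0.0], [0.998, -0.063, -0.0], [-0.0, -0.0, -1.0]]
ft_force: [-0.2, -0.5, -0.5]
finger_gap: 0.0509
grip_force: 0.0
```

Call:
apply_moves(gripper=[0.6,0.6,0.6,0.6,0.6,0.6,0.6,0.6,0.6,0.6], translation=[[0,0,-1],[0,0,-1.5],[0,0,-2],[0,0,-2],[0,0,-2],[0,0,-2],[0,0,-2],[0,0,-1.5],[0,0,-1],[0,0,0]], angular=[[0,0,0],[0,0,0],[0,0,0],[0,0,0],[0,0,0],[0,0,0],[0,0,0],[0,0,0],[0,0,0],[0,0,0]])

```text
clock: 42.17
position: [0.4949, -0.3238, 0.2572]
orientation: [[0.063, 0.998, 0.004], [0.998, -0.063, -0.003], [-0.003, 0.005, -1.0]]
ft_force: [0.3, 0.6, 0.7]
finger_gap: 0.0511
grip_force: 0.0
```

Call:
apply_moves(gripper=[0.6,0.6,0.6,0.6,0.6,0.6,0.6,0.6,0.6,0.6], translation=[[0,0,0],[0,0,0],[0,0,0],[0,0,0],[0,0,0],[0,0,0],[0,0,0],[0,0,0],[0,0,0],[0,0,0]], angular=[[0,0,0],[0,0,0],[0,0,0],[0,0,0],[0,0,0],[0,0,0],[0,0,0],[0,0,0],[0,0,0],[0,0,0]])

```text
clock: 43.0
position: [0.494, -0.3231, 0.2542]
orientation: [[0.063, 0.998, 0.0], [0.998, -0.063, -0.0], [-0.0, 0.0, -1.0]]
ft_force: [-1.1, -0.5, 0.4]
finger_gap: 0.0512
grip_force: 0.0
```

```bash
python3 - <<'E'
from h import *
a,_=grab("side","s5");b,_=grab("top","t5");s0=np.load("pics/s1.npz")["a"]
A=cv2.resize(a[210:350,250:390],(400,400),interpolation=cv2.INTER_CUBIC)
B=cv2.resize(s0[210:350,250:390],(400,400),interpolation=cv2.INTER_CUBIC)
cv2.imwrite("pics/c7.png",np.hstack([A,B])[:,:,::-1])
E
```

```text
(no output)
```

View pics/c7.png

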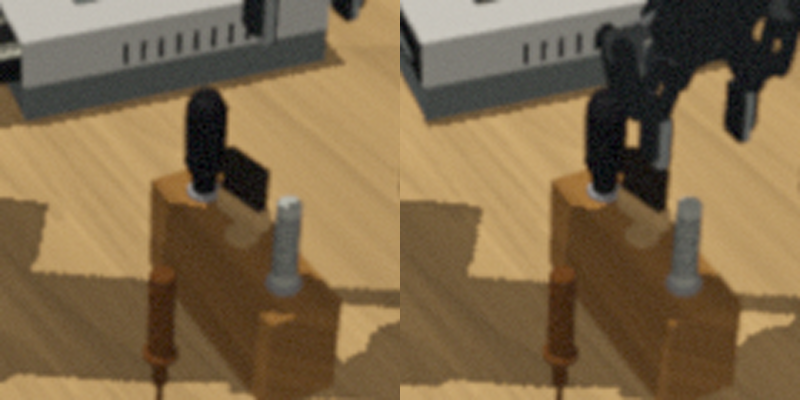

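The pin tool stands seated and upright at (285,245), matching the earlier view on the right. The other tools have not moved.

```bash
python3 -c "
from bench import r
print(r.job_done())"
```

```text
the job is handed in; nothing more can be done
None
```

The filter slide is pushed fully out with the latch button up in the open window, the pin tool is seated back in its own hole, and the job is handed in at about 43 s of the 72 s limit; the hand-in returned no verdict.

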